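Push the tester candle home on the warmer and click its dial to medium

TASK

Get the tester candle warming for the customers: with the closed fingertips, first push the open glass candle back across the candle warmer's deck, keeping it upright, until it stands fully home on the black heating plate inside the brass rail. Then turn the knurled dial clockwise with a light fingertip touch, click by click, until it rests in the click at the two-dot mark (medium). Do not grip or lift the candle or grip the dial, press gently, and leave the neighbouring things where they are.

Things in the scene. Friction and masses are not known exactly. Their poses are not given: they have to be found in the camera images.
- warmer: Electric candle warmer: fixed cream box with rounded corners, 156 mm deep (its x) by 250 mm wide (its y); origin at the centre of its underside on the table. Its flat deck is 34 mm above the table. x points to its back (away from the robot and to the right), y to its left, z up. Heating plate at the back left of the deck, dial at the front right; the deck in front of the plate is smooth and free.
- plate (a point): Centre of the black heating plate (75 mm across, flush with the deck), at deck height, axes as the warmer's. A brass wire rail (5 mm thick, top 19.5 mm above the deck) runs round the back half of the plate: half circle of 36 mm inner radius, then two arms flaring to 97 mm clear width 29 mm in front of the centre. The candle goes in from the front (along the warmer's +x) with 2.5 mm play.
- tester: The open glass tester candle with a wick, a cream label and pale green wax: a cylinder 67 mm across and 74 mm high, about 0.26 kg (0.18 to 0.36), loose. Starts upright on the warmer's deck, its centre 48 to 62 mm in front of the plate's centre and up to 12 mm to either side. Origin: centre of its underside (at deck height); z up.
- dial_axis (a point): Centre of the dial at the height of its top rim, on its vertical axis, 64 mm above the table (30 mm above the deck); fixed to the warmer, axes as the warmer's. The dial is a brass knob 56 mm across with a knurled side; its top is a flat rim 21 to 27 mm from the axis at this height, with a dark dished middle 4 mm lower. All of it turns. Its axis is 54 mm nearer the warmer's front and 135 mm further right than the plate's centre.
- dial (a joint): Dial angle in rad, growing clockwise seen from above. A spring plunger holds it in four clicks: 0 off (ring mark), 0.698 low (one dot), 1.396 medium (two dots), 2.094 high (three dots); end stops 0.1 beyond. Starts at off or low. A click takes about 0.035 N m to leave; past half-way the dial snaps into the next by itself. Pointer direction from the warmer's x towards its y: 1.047 minus this.
- pointer (a point): Outer end of the white pointer line on the dial's top rim, 26 mm from the dial's axis, 64 mm above the table; it turns with the dial. The printed marks lie on the deck 41 mm from the axis.
- jar: Bystander: a lidded candle jar, 69 mm across, 82 mm high, loose, on the table to the right of the warmer. Origin: centre of its underside.
- card_tray: Bystander: a flat tray of scent cards, 65 by 92 by 19 mm, loose, on the table further right than the jar. Origin: centre of its underside.
- tin: Bystander: a flat tin of wax melts, 61 by 88 by 22 mm, loose, on the table to the left of the warmer. Origin: centre of its underside.
There are look-alikes about, which are no part of the job. What is shaped like the tester but red is not meant.

How it is judged:
By the outcome, as a careful person would: the job done as asked, in the order asked, and still so for the second after the job is handed in, with the robot touching nothing.
It also fails if it takes over 64 s, if anything falls off the work surface, if the arm or the gripper's body presses on something with over 40 N, if the wrist force passes 120 N, or if a joint passes its speed limit or range.

ROBOT

A 6-joint arm with a two-finger parallel gripper is mounted at the origin on a cart in front of the work surface, level with it; the furniture and walls round the work are solid. World frame = base frame: x ahead of the robot, y to its left, z up, the work surface at z = 0. Lengths are in m, angles in degrees, forces in N, time in s.
With the tool pointing down it reaches from about 0.4 to 0.825 m from the base axis. Payload 7 kg.
Tool frame: the origin (TCP) lies on the centre line of the jaws, within the pads' length; the fingertips stand 19 mm ahead of it and the grasp point (between the pads) is the TCP; z points along the fingers, y is the line along which they close (so a half turn about z gives the same grasp; the last joint's range is limited). The gripper opens to 88 mm and grips with 3 to 60 N. Pads are 19 mm wide; open, the fingers measure 130 mm over their backs; the gripper's body (78 mm by 193 mm) begins 47 mm behind the grasp point.
Start: joints at [89.444, 20.546, 0.682, 0, -70.136, -16.507], TCP at [0.198, 0.645, 0.246] pointing down, gripper open.
Joint ranges: [-176.03, 176.03], [-82.01, 121.73], [-58.28, 71.71], [-173.87, 95.51], [-174.79, -0.11], [-173.66, 173.66]. Speed limits (degrees/s): [136.94, 136.94, 172.46, 180, 180, 180].

INTERFACE

Orientations are given as [roll, pitch, yaw] about the fixed x, y, z axes, in that order (R = Rz(yaw) Ry(pitch) Rx(roll)).
In Python, from plant import get_state, capture, close_job gives the robot as it stands.
- The arm moves only by the tool apply_moves, never from a script. Its argument "targets" is a list of rows, each a list of 7 numbers: the opening, from 0 (shut) to 1 (fully open), then the shift along the tool's x, y, z normalised to -1 to 1, where 1 is 1000 mm, then the turn, a rotation vector about the tool's x, y, z normalised to -1 to 1, where 1 is 90 degrees. In form: [[claw, tx, ty, tz, ax, ay, az], ...]. A call has 1 to 20 rows; each row shifts and turns the commanded pose from where the row before left it, along the tool's axes as they then stand; what a row does not reach is not made up. A row lasts 1/12 s, in which the tool goes at most 41.7 mm and 7.16 degrees, less where a joint would pass 70% of its speed; a pose out of reach is approached as far as the arm can. A call with a number of a shift or a turn outside -1 to 1 is refused whole. A call with a gripper value outside its range is refused whole. The fingers move at their own pace and stop on an object; "newtons" is the grip in N (left out, the last holds). Time passes only in rows, so rows that do not move let the fingers close. It gives the time, the measured TCP pose, the force, the opening and the grip force at its end, in the units of the state.
- get_state(): the state, without advancing time (a new reading comes with each control period).
- capture(name): name is "side" or "top" or "wrist"; returns a dict with "frame" (384x512x3 uint8, red, green, blue), "range_z" (384x512 float32, m along the optical axis (not along the pixel's ray), 0 where there is no reading), "camera_matrix" (3x3 intrinsics, pixels), "k1" (the pictures are not rectified: a ray, as slopes to the right and down, at radius r is drawn at 1 + k1 r^2 times it, then the intrinsics apply), "T" (4x4, takes a point from camera to world coordinates). Camera axes: x right, y down, z forward; pixel columns grow to the right and rows downward; lengths in m; the calibration is good to about 2 mm. A picture is of the moment at which its call begins.
- close_job(): hands the job in; it is judged then, once.
The state is a dict: "time_s": time; "joints": joint angles; "qd": joint speeds; "joint_torque": joint torques, N m; "tcp_pos": TCP position; "eef_rot": TCP orientation; "contact_force": force on the tool from outside, world axes, zero at the start; "moment": the same for the moment, N m; "gripper_width": finger opening in m; "gripper_force": force on a finger pad.
Only numpy, scipy, OpenCV 4.12 (cv2) and the standard library are available. Lean on these libraries where they do the work, as an engineer would, in place of code of your own. Each camera call takes 0.05 s, during which the arm holds its last target. There are 200 camera calls.

## Working session

There is one attempt and no reset: what is moved stays moved. The work goes in short steps, Python scripts to look and compute and a tool call to move; the robot and the scene stay as the last step left them, time stands still between calls to the robot, and variables do not carry over. Pictures are saved under pics/ and viewed, at most 10 in all, crops included, and the job is handed in when it is done.

Besides the shell and the picture viewer there is one more tool, called after ">>>" as name(argument=value, ...) on one line, values as JSON. apply_moves: Moves the arm, as the interface text tells. Scaled input: -1 to 1 covers 1000 mm each way for a shift and 90 degrees each way for a turn. Its arguments: {"type":"object","properties":{"targets":{"type":"array","items":{"type":"array","items":{"type":"number"}}},"newtons":{"type":"number"}},"required":["targets"]}

```bash
mkdir -p pics; ls; cat > h.py <<'E'
import numpy as np, cv2, pickle
from plant import get_state, capture
def ray(c,u,v):
    K=c["camera_matrix"];d=np.array([(u-K[0,2])/K[0,0],(v-K[1,2])/K[1,1]]);s=d.copy()
    for _ in range(20): s=d/(1+c["k1"]*(s@s))
    return np.array([s[0],s[1],1.])
def plane(c,u,v,z):
    T=np.array(c["T"]);r=T[:3,:3]@ray(c,u,v);o=T[:3,3];return o+r*(z-o[2])/r[2]
def cloud(c):
    K=np.array(c["camera_matrix"],float);h,w=c["range_z"].shape
    U,V=np.meshgrid(np.arange(w),np.arange(h));d=np.stack([(U-K[0,2])/K[0,0],(V-K[1,2])/K[1,1]],-1);s=d.copy()
    for _ in range(20): s=d/(1+c["k1"]*(s**2).sum(-1,keepdims=True))
    P=np.concatenate([s,np.ones((h,w,1))],-1)*c["range_z"][...,None];T=np.array(c["T"])
    return P@T[:3,:3].T+T[:3,3]
def save(n,im): cv2.imwrite(f"pics/{n}.png",cv2.cvtColor(im,cv2.COLOR_RGB2BGR))
def take(n):
    c=capture(n);pickle.dump(c,open(f"{n}.pkl","wb"));return c
def load(n): return pickle.load(open(f"{n}.pkl","rb"))
E
python3 - <<'E'
from h import *
s=get_state();print(s)
a=take("top");b=take("side");w=take("wrist")
for c in(a,b,w):print(np.round(c["camera_matrix"],1).tolist(),c["k1"],np.round(c["T"],3).tolist())
im=np.vstack([a["frame"],b["frame"]]);save("ab",cv2.resize(im,(800*512//1024*2-200,600)) if 0 else cv2.resize(im,(400,600)))
save("top",cv2.resize(a["frame"],(800,600)))
save("side",cv2.resize(b["frame"],(800,600)))
E
```

```text
pics
{'time_s': 0.0, 'joints': array([ 8.94441065e+01,  2.05903701e+01,  6.32501713e-01, -2.28625170e-02,
       -7.01360390e+01, -1.65081195e+01]), 'qd': array([ 0.07964441,  0.00022272, -0.00673934,  0.05400394, -0.02411126,
       -0.00469454]), 'joint_torque': array([ 3.20988611e-04, -5.82713485e+01,  2.93054563e+01,  6.99708447e+00,
        6.95720402e-03, -1.49336333e-04]), 'tcp_pos': array([0.19793068, 0.6448267 , 0.2446164 ]), 'eef_rot': array([ 1.79903856e+02, -6.08063889e-03, -1.70717939e+01]), 'contact_force': array([-0.46445692, -1.07392858,  0.02133025]), 'moment': array([ 0.02722328, -0.02638379, -0.00449164]), 'gripper_force': 0.0, 'gripper_width': 0.08796130333439833}
[[460.9, 0.0, 253.3], [0.0, 460.9, 181.0], [0.0, 0.0, 1.0]] -0.051486527921680576 [[-0.028, -0.973, 0.23, 0.312], [-1.0, 0.029, -0.0, -0.187], [-0.006, -0.23, -0.973, 1.3], [0.0, 0.0, 0.0, 1.0]]
[[360.7, 0.0, 262.5], [0.0, 360.7, 194.1], [0.0, 0.0, 1.0]] -0.07042349980815063 [[0.913, -0.244, 0.327, 0.292], [-0.408, -0.58, 0.705, -0.841], [0.018, -0.777, -0.629, 0.617], [0.0, 0.0, 0.0, 1.0]]
[[318.0, 0.0, 254.1], [0.0, 318.0, 192.2], [0.0, 0.0, 1.0]] -0.04247086247927689 [[-0.295, -0.912, -0.286, 0.276], [-0.956, 0.281, 0.087, 0.622], [0.001, 0.299, -0.954, 0.384], [0.0, 0.0, 0.0, 1.0]]
```

View pics/top.png

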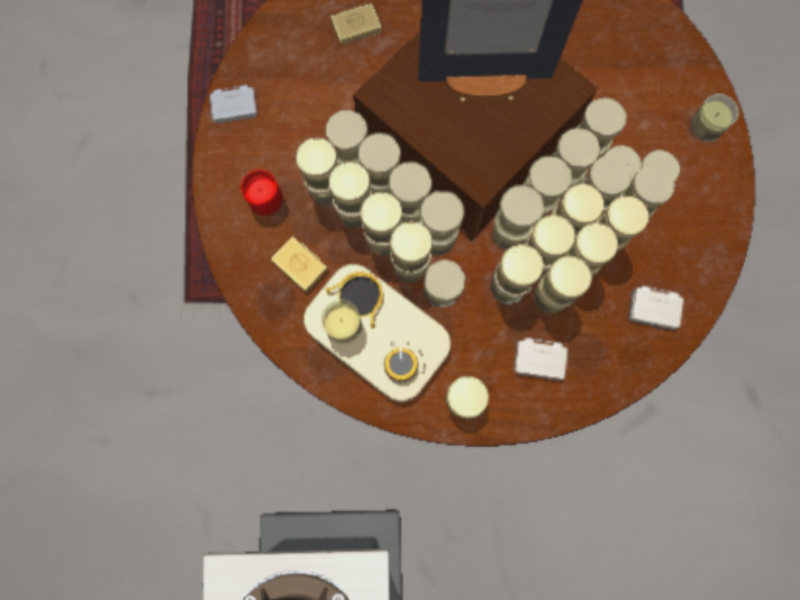

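View pics/side.png

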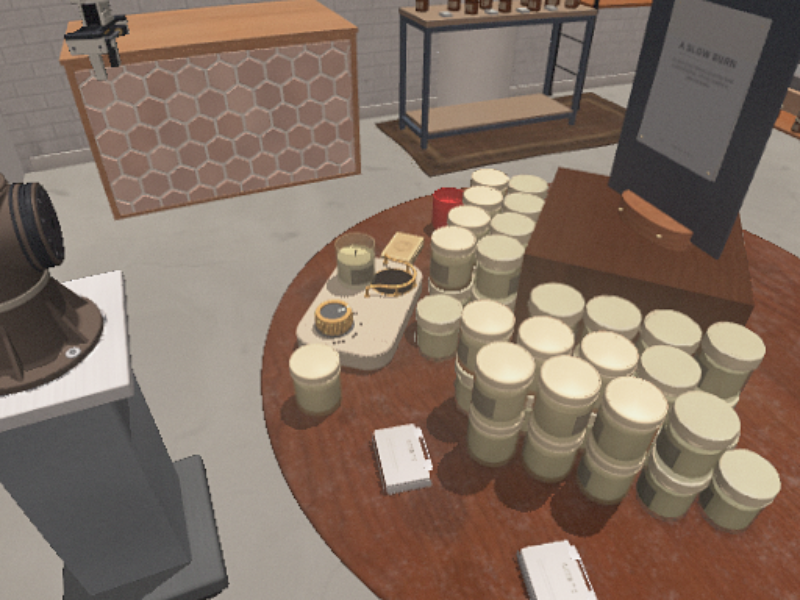

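Top view (800×600): the warmer is centred at about (377,333), the plate at (360,295), the dial at (401,363) and the pale green tester at (342,320). The side view agrees: tester (355,258), dial (333,318).
Things that could be taken for the tester: the red candle (262,192), the open green one at far right (715,115), the lidded jars in stacks, and loose jars at (468,397) and (445,283). I choose (342,320), which is green, open and on the deck. Next I measure it and check it in a close crop.

```bash
python3 - <<'E'
from h import *
a=load("top");b=load("side")
crops=[]
for n,c,(x0,y0,x1,y1) in(("top",a,(185,160,295,265)),("side",b,(180,140,290,245))):
    crops.append(cv2.resize(c["frame"][y0:y1,x0:x1],(400,382),interpolation=cv2.INTER_CUBIC))
save("crop",np.hstack(crops))
for n,c in(("top",a),("side",b)):
    P=cloud(c);z=P[...,2];hsv=cv2.cvtColor(c["frame"],cv2.COLOR_RGB2HSV)
    roi=(P[...,0]>.4)&(P[...,0]<.85)&(P[...,1]>-.15)&(P[...,1]<.25)
    m=roi&(abs(z-.034)<.006)
    mm=cv2.morphologyEx(m.astype(np.uint8),cv2.MORPH_OPEN,np.ones((3,3)))
    nl,L,st,ce=cv2.connectedComponentsWithStats(mm);k=1+st[1:,4].argmax()
    Q=P[L==k];r=cv2.minAreaRect(Q[:,:2].astype(np.float32)*1000);print(n,"deck z",np.median(Q[:,2]),r)
    # dial rim pts
    d=roi&(abs(z-.064)<.006)
    nl,L,st,ce=cv2.connectedComponentsWithStats(d.astype(np.uint8))
    for i in range(1,nl):
        if st[i,4]>12: print(" z64",st[i,4],np.round(ce[i]*800/512),cv2.minEnclosingCircle(P[L==i][:,:2].astype(np.float32)*1000),np.median(z[L==i]))
    t=roi&(z>.072)&(z<.125)
    nl,L,st,ce=cv2.connectedComponentsWithStats(t.astype(np.uint8))
    for i in range(1,nl):
        if st[i,4]>12: print(" tall",st[i,4],np.round(ce[i]*800/512),cv2.minEnclosingCircle(P[L==i][:,:2].astype(np.float32)*1000),z[L==i].min(),z[L==i].max())
E
```

```text
top deck z 0.0339930169133289 ((529.9423828125, -85.84197235107422), (195.89891052246094, 128.06092834472656), 0.28891873359680176)
 z64 48 [253. 177.] ((793.666015625, 60.24541091918945), 30.536081314086914) 0.0649693486616828
 z64 41 [265. 201.] ((776.8764038085938, 54.9912223815918), 30.89786720275879) 0.06482442943243627
 z64 16 [323. 195.] ((773.164306640625, -59.87281036376953), 11.439292907714844) 0.06599792461621967
 tall 71 [347. 159.] ((825.3785400390625, -107.18687438964844), 20.22356414794922) 0.07584552751298368 0.1245487697920693
 tall 123 [316. 186.] ((787.4127197265625, -48.16194534301758), 28.835586547851562) 0.07225803733410019 0.12472044298023088
 tall 127 [347. 210.] ((741.9974365234375, -105.47401428222656), 28.89121437072754) 0.07212870453734999 0.12473809706333427
 tall 41 [368. 237.] ((689.7593994140625, -139.97256469726562), 20.636531829833984) 0.07211484324244477 0.12164772232693033
 tall 543 [340. 319.] ((536.5398559570312, -90.64404296875), 33.874534606933594) 0.07203660197227957 0.11322714509010945
side deck z 0.032910100416508103 ((498.8626708984375, -135.57382202148438), (122.26747131347656, 119.60328674316406), 38.93404769897461)
 z64 125 [447. 198.] ((788.9473876953125, 58.162811279296875), 35.5690803527832) 0.06429334335289272
 z64 93 [356. 273.] ((534.7711181640625, -93.42212677001953), 33.2700309753418) 0.06361289657477653
 tall 565 [354. 252.] ((534.9573974609375, -91.10206604003906), 35.68224334716797) 0.07233954160830847 0.10877932340807894
```

View pics/crop.png

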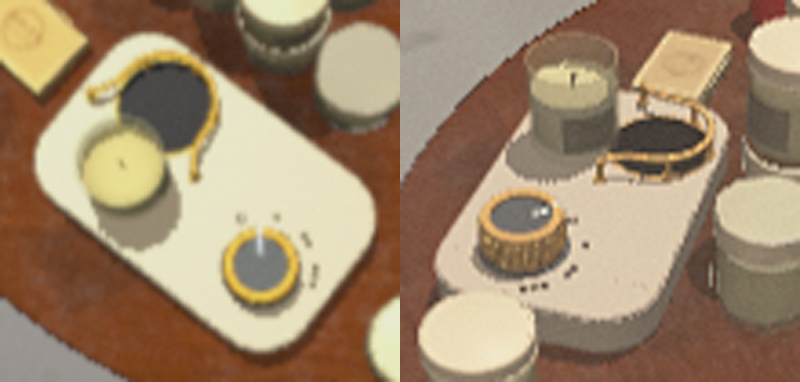

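The crop confirms it: an open pale green candle with wick and label on the deck, just in front of the black plate. The dial is at crop (260,265) with the pointer up at (260,240), the ring mark at (241,217) and one dot at (277,217). Now exact positions.

```bash
python3 - <<'E'
from h import *
a=load("top");P=cloud(a);z=P[...,2];hsv=cv2.cvtColor(a["frame"],cv2.COLOR_RGB2HSV).astype(int);f=a["frame"].astype(int)
roi=(P[...,0]>.38)&(P[...,0]<.75)&(P[...,1]>-.30)&(P[...,1]<.06)
mm=cv2.morphologyEx((roi&(abs(z-.034)<.008)).astype(np.uint8),cv2.MORPH_OPEN,np.ones((3,3)))
nl,L,st,ce=cv2.connectedComponentsWithStats(mm);k=1+st[1:,4].argmax()
cs,_=cv2.findContours((L==k).astype(np.uint8),0,cv2.CHAIN_APPROX_NONE);c=max(cs,key=len)[:,0]
Q=np.array([plane(a,u,v,.034)[:2] for u,v in c],np.float32)*1000
print("deck",cv2.minAreaRect(Q),np.median(z[L==k]))
def fit(Q):
    A=np.c_[2*Q,np.ones(len(Q))];s=np.linalg.lstsq(A,(Q**2).sum(1),rcond=None)[0];return s[:2],np.sqrt(s[2]+s[:2]@s[:2])
V,U=np.mgrid[:384,:512]
# dial ring: saturated yellow near (257,232)
br=(hsv[...,1]>120)&(f[...,0]>120)&(np.hypot(U-257,V-232)<20)
q=np.array([plane(a,u,v,.064)[:2] for v,u in np.argwhere(br)])*1000
print("brass px",br.sum(),"circle fit all",fit(q),"minenc",cv2.minEnclosingCircle(q.astype(np.float32)))
d=roi&(abs(z-.064)<.005)&(np.hypot(U-257,V-232)<22)
q2=P[d][:,:2]*1000;print("depth rim",len(q2),fit(q2),cv2.minEnclosingCircle(q2.astype(np.float32)))
dc=fit(q)[0]
# pointer: white in ring radius
best=[]
for v,u in np.argwhere(np.hypot(U-257,V-232)<20):
    p=plane(a,u,v,.064)[:2]*1000-dc;r=np.hypot(*p)
    if r<27 and f[v,u].min()>150: best.append((u,v,*np.round(p,1),round(np.degrees(np.arctan2(p[1],p[0])),1),f[v,u].min()))
for x in best:print(x)
# plate: dark disc
dk=(f.max(-1)<75)&roi&(abs(z-.034)<.008);nl,L,st,ce=cv2.connectedComponentsWithStats(dk.astype(np.uint8));k=1+st[1:,4].argmax()
q=np.array([plane(a,u,v,.034)[:2] for v,u in np.argwhere(L==k)],np.float32)*1000
print("plate dark",len(q),cv2.minEnclosingCircle(q),q.min(0),q.max(0))
# deck dark marks around dial
mk=(hsv[...,2]<170)&roi&(abs(z-.034)<.006)
for v,u in np.argwhere(mk):
    p=plane(a,u,v,.034)[:2]*1000-dc;r=np.hypot(*p)
    if 35<r<48: print("mark",u,v,np.round(p),round(np.degrees(np.arctan2(p[1],p[0]))),f[v,u].tolist())
# tester top rim
t=roi&(z>.095)&(z<.116)&(np.hypot(U-218,V-203)<30);q=P[t][:,:2]*1000
print("tester",len(q),cv2.minEnclosingCircle(q.astype(np.float32)),z[t].max())
b=load("side");PB=cloud(b);zb=PB[...,2];t=(np.hypot(PB[...,0]-.536,PB[...,1]+.091)<.05)&(zb>.04)&(zb<.12);q=PB[t][:,:2]*1000;print("side tester",len(q),cv2.minEnclosingCircle(q.astype(np.float32)),fit(q))
for n,x0,x1,y0,y1 in(("jar",.35,.55,-.35,-.22),):
  t=(P[...,0]>x0)&(P[...,0]<x1)&(P[...,1]>y0)&(P[...,1]<y1)&(z>.06);q=P[t][:,:2]*1000;print(n,cv2.minEnclosingCircle(q.astype(np.float32)),z[t].max())
E
```

```text
deck ((526.3971557617188, -149.96629333496094), (249.82553100585938, 156.36866760253906), 50.40296936035156) 0.03410299795611049
brass px 152 circle fit all (array([ 461.709166  , -190.92445209]), np.float64(24.41168605084003)) minenc ((461.2852478027344, -191.04544067382812), 28.00779151916504)
depth rim 285 (array([ 463.67600034, -191.53179219]), np.float64(20.732068127133537)) ((464.3454895019531, -191.3893585205078), 29.201709747314453)
(np.int64(256), np.int64(223), np.float64(25.7), np.float64(-0.1), np.float64(-0.2), np.int64(206))
(np.int64(256), np.int64(224), np.float64(23.0), np.float64(0.0), np.float64(0.0), np.int64(199))
(np.int64(256), np.int64(225), np.float64(20.3), np.float64(0.1), np.float64(0.2), np.int64(202))
(np.int64(255), np.int64(226), np.float64(17.7), np.float64(2.9), np.float64(9.2), np.int64(158))
(np.int64(256), np.int64(226), np.float64(17.6), np.float64(0.2), np.float64(0.5), np.int64(205))
(np.int64(257), np.int64(226), np.float64(17.5), np.float64(-2.5), np.float64(-8.2), np.int64(154))
(np.int64(255), np.int64(227), np.float64(14.9), np.float64(2.9
[... 403 characters left out ...]
at64(2.4), np.int64(171))
plate dark 218 ((592.4325561523438, -120.70721435546875), 33.26432800292969) [ 560.98224 -149.36217] [622.10187 -89.92656]
mark 269 226 [ 21. -36.] -60 [164, 155, 130]
mark 271 233 [  1. -41.] -88 [152, 143, 122]
mark 271 234 [ -2. -41.] -92 [159, 151, 127]
mark 271 235 [ -4. -40.] -96 [161, 152, 129]
mark 271 238 [-13. -40.] -107 [168, 159, 133]
tester 114 ((536.4671630859375, -90.54275512695312), 33.8509521484375) 0.11322714509010945
side tester 819 ((534.9154052734375, -91.24607849121094), 35.817256927490234) (array([535.19058683, -91.91088017]), np.float64(31.418140678099192))
jar ((401.95587158203125, -301.85601806640625), 34.58020782470703) 0.08752645973620088
```

```bash
cat >> h.py <<'E'
def rel(target,yaw=None,s=None):
    "shift in tool axes (m) from measured TCP to target"
    s=s or get_state();from scipy.spatial.transform import Rotation as R
    r=R.from_euler("xyz",s["eef_rot"],degrees=True) if yaw is None else R.from_euler("xyz",[180,0,yaw],degrees=True)
    return np.round(r.inv().apply(np.array(target)-s["tcp_pos"]),4)
X=np.array([np.cos(np.radians(-39.6)),np.sin(np.radians(-39.6))]);Y=np.array([-X[1],X[0]])
PL=np.array([.590,-.121])
E
python3 - <<'E'
from h import *
a=load("top");P=cloud(a);b=load("side");B=cloud(b)
A=np.vstack([P.reshape(-1,3),B.reshape(-1,3)])
w=np.c_[(A[:,:2]-PL)@X,(A[:,:2]-PL)@Y,A[:,2]]*1000
d=np.radians(-29);dx=np.array([np.cos(d),np.sin(d)]);dy=np.array([-dx[1],dx[0]])
p=np.c_[(A[:,:2]-PL)@dx,(A[:,:2]-PL)@dy]*1000
m=(A[:,2]>.095)&(A[:,2]<.4)&(p[:,0]>-100)&(p[:,0]<60)&(abs(p[:,1])<130)
q=np.c_[p[m],A[m][:,2]*1000].round();q=q[(q[:,0]>-10)|(abs(q[:,1])>50)]
print(len(q),q[np.argsort(q[:,0])][:12])
f=b["frame"].astype(int)
for v in range(190,212):
  for u in range(205,225):
    pp=plane(b,u,v,.062)[:2]*1000-np.array([462,-191])
    if np.hypot(*pp)<28 and f[v,u].min()>150: print(u,v,pp.round(1),f[v,u])
t=np.array([.489,-.065,.246]);print(rel(t,-29.07))
E
```

```text
0 []
222 195 [25.7  6.2] [233 213 174]
222 196 [24.5  2.6] [234 223 197]
223 196 [26.7  1.6] [227 203 163]
219 197 [16.5  1.8] [213 212 198]
220 197 [18.8  0.8] [177 177 170]
217 198 [10.9  0. ] [202 199 188]
218 198 [13.1 -0.9] [173 169 159]
219 198 [15.3 -1.8] [235 233 218]
220 198 [17.5 -2.8] [176 172 164]
217 199 [ 9.7 -3.5] [172 169 160]
[ 0.5993  0.4791 -0.0012]
```

>>> apply_moves(targets=[[0,0,0,0,0,0,0.0665],[0,0,0,0,0,0,0.0665],[0,0.0325,0.026,0,0,0,0],[0,0.0325,0.026,0,0,0,0],[0,0.0325,0.026,0,0,0,0],[0,0.0325,0.026,0,0,0,0],[0,0.0325,0.026,0,0,0,0],[0,0.0325,0.026,0,0,0,0],[0,0.0325,0.026,0,0,0,0],[0,0.0325,0.026,0,0,0,0],[0,0.0325,0.026,0,0,0,0],[0,0.0325,0.026,0,0,0,0],[0,0.0325,0.026,0,0,0,0],[0,0.0325,0.026,0,0,0,0],[0,0.0325,0.026,0,0,0,0],[0,0.0325,0.026,0,0,0,0],[0,0.0325,0.026,0,0,0,0],[0,0.0325,0.026,0,0,0,0],[0,0,0,0,0,0,0],[0,0,0,0,0,0,0]])

```text
time_s: 1.82
tcp_pos: [0.451, 0.0267, 0.2452]
eef_rot: [180.0, 0.0, -29.4]
contact_force: [0.5, 1.6, 0.8]
gripper_width: 0.0004
gripper_force: 0.0
```

```bash
python3 - <<'E'
from h import *
w=take("wrist");save("w1",cv2.resize(w["frame"],(800,600)))
s=get_state();print(s["joints"].round(1))
T=np.array([[.489,-.065,.2]]);print(rel([.489,-.065,.2]))
E
```

```text
[ 28.7  -1.  -26.1  -0.  -65.   32.1]
[0.0788 0.0625 0.0453]
```

View pics/w1.png

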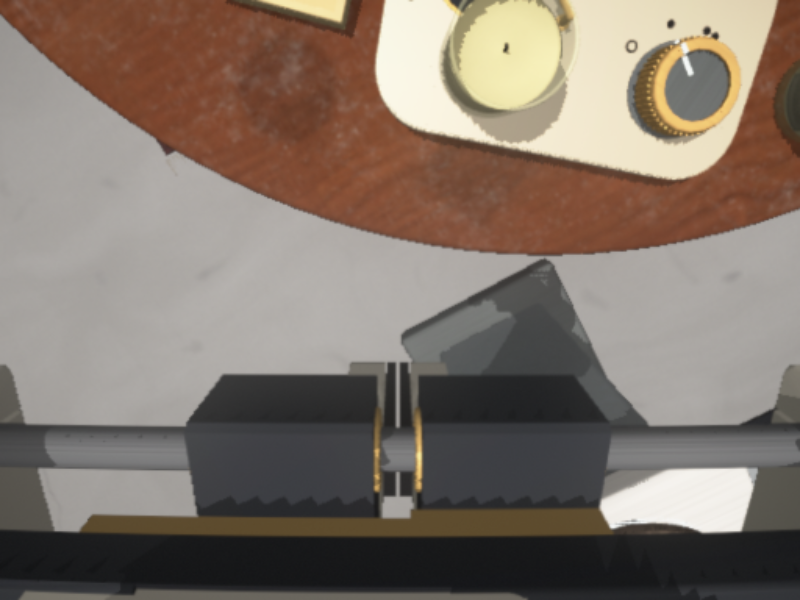

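```bash
python3 - <<'E'
from h import *
c=load("wrist");P=cloud(c);z=P[...,2]
t=(np.hypot(P[...,0]-.536,P[...,1]+.091)<.05)&(z>.09)&(z<.12);q=P[t][:,:2]*1000
print(t.sum(),cv2.minEnclosingCircle(q.astype(np.float32)),np.percentile(z[t],[5,50,95]))
f=c["frame"].astype(int)
# wick & wax ellipse
hs=cv2.cvtColor(c["frame"],cv2.COLOR_RGB2HSV)
d=np.array([.462,-.191])
m=[(u,v,*((plane(c,u,v,.063)[:2]-d)*1000).round(1)) for v in range(20,60) for u in range(405,480) if f[v,u].min()>185 and np.hypot(*(plane(c,u,v,.063)[:2]-d))<.028]
m=np.array(m);print(m.round(1).tolist())
br=[(plane(c,u,v,.064)[:2]) for v in range(15,100) for u in range(400,490) if abs(z[v,u]-.064)<.003]
print(cv2.minEnclosingCircle((np.array(br)*1000).astype(np.float32)))
for u,v in((404,29),(429,15)): print((plane(c,u,v,.034)[:2]-d)*1000)
E
```

```text
1261 ((537.0624389648438, -89.03904724121094), 33.793609619140625) [0.09188641 0.1061378  0.10867309]
[[438.0, 28.0, 27.7, -0.2], [436.0, 29.0, 27.8, 1.8], [437.0, 29.0, 27.4, 1.0], [438.0, 29.0, 26.9, 0.1], [439.0, 29.0, 26.5, -0.7], [436.0, 30.0, 27.0, 2.1], [437.0, 30.0, 26.6, 1.3], [438.0, 30.0, 26.1, 0.4], [439.0, 30.0, 25.7, -0.4], [437.0, 31.0, 25.7, 1.6], [438.0, 31.0, 25.3, 0.8], [439.0, 31.0, 24.8, -0.1], [440.0, 31.0, 24.4, -0.9], [437.0, 32.0, 24.9, 1.9], [438.0, 32.0, 24.5, 1.1], [439.0, 32.0, 24.0, 0.2], [440.0, 32.0, 23.6, -0.6], [437.0, 33.0, 24.1, 2.2], [438.0, 33.0, 23.7, 1.4], [439.0, 33.0, 23.2, 0.5], [438.0, 34.0, 22.8, 1.7], [471.0, 34.0, 7.8, -26.7], [437.0, 36.0, 21.7, 3.2], [438.0, 36.0, 21.2, 2.3], [439.0, 36.0, 20.8, 1.5], [472.0, 36.0, 5.7, -26.9], [437.0, 37.0, 20.8, 3.5], [438.0, 37.0, 20.4, 2.6], [439.0, 37.0, 19.9, 1.8], [473.0, 37.0, 4.4, -27.5], [437.0, 38.0, 20.0, 3.8], [438.0, 38.0, 19.6, 3.0], [439.0, 38.0, 19.1, 2.1], [440.0, 38.0, 18.7, 1.3], [473.0, 38.0, 3.6, -27.2], [437.0, 39.0, 19.2, 4.1], [438.0, 39.0, 18.7, 3.3], [439.0, 39.0, 18.3, 2.4],
[... 1215 characters left out ...]
5, -25.4], [476.0, 50.0, -8.0, -26.3], [475.0, 51.0, -8.4, -25.1], [476.0, 51.0, -8.9, -26.0], [475.0, 52.0, -9.2, -24.8], [476.0, 52.0, -9.7, -25.7], [475.0, 53.0, -10.1, -24.5], [476.0, 53.0, -10.6, -25.4], [475.0, 54.0, -11.0, -24.2], [476.0, 54.0, -11.4, -25.1], [475.0, 55.0, -11.8, -23.9], [476.0, 55.0, -12.3, -24.8], [475.0, 56.0, -12.7, -23.6], [476.0, 56.0, -13.2, -24.5], [474.0, 57.0, -13.1, -22.4], [475.0, 57.0, -13.6, -23.3], [476.0, 57.0, -14.0, -24.2], [474.0, 58.0, -14.0, -22.1], [475.0, 58.0, -14.4, -23.0], [474.0, 59.0, -14.8, -21.8], [475.0, 59.0, -15.3, -22.7]]
((464.9373779296875, -188.31224060058594), 28.2040958404541)
[40.59776986 15.1950852 ]
[ 40.57605039 -12.50797625]
```

>>> apply_moves(targets=[[0,0.0263,0.0208,0,0,0,0],[0,0.0263,0.0208,0,0,0,0],[0,0.0263,0.0208,0,0,0,0],[0,0,0,0.035,0,0,0],[0,0,0,0.035,0,0,0],[0,0,0,0.0,0,0,0]])

```text
time_s: 2.37
tcp_pos: [0.4856, -0.0629, 0.1699]
eef_rot: [179.7, 0.5, -29.1]
contact_force: [-2.9, 0.0, -1.8]
gripper_width: 0.0008
gripper_force: 0.0
```

>>> apply_moves(targets=[[0,0,0,0.034,0,0,0],[0,0,0,0.034,0,0,0],[0,0,0,0.034,0,0,0],[0,0,0,0,0,0,0],[0,0,0,0,0,0,0]])

```text
time_s: 2.78
tcp_pos: [0.4893, -0.0626, 0.074]
eef_rot: [179.9, 0.1, -28.9]
contact_force: [0.8, 0.1, 0.7]
gripper_width: 0.0004
gripper_force: 0.0
```

>>> apply_moves(targets=[[0,0.003,0,0.005,0,0,0],[0,0.004,0,0,0,0,0],[0,0.003,0,0,0,0,0],[0,0.003,0,0,0,0,0],[0,0.003,0,0,0,0,0],[0,0.003,0,0,0,0,0],[0,0.003,0,0,0,0,0],[0,0.003,0,0,0,0,0],[0,0.003,0,0,0,0,0],[0,0.003,0,0,0,0,0],[0,0.003,0,0,0,0,0],[0,0.002,0,0,0,0,0],[0,0,0,0,0,0,0],[0,0,0,0,0,0,0]])

```text
time_s: 3.95
tcp_pos: [0.5214, -0.0812, 0.0685]
eef_rot: [-180.0, -0.0, -29.0]
contact_force: [-1.1, 0.6, -0.4]
gripper_width: 0.0005
gripper_force: 0.0
```

```bash
cat >> h.py <<'E'
def tester():
    for n in("top","side"):
        c=take(n);P=cloud(c);z=P[...,2];m=(np.hypot(P[...,0]-.565,P[...,1]+.106)<.075)&(z>.075)&(z<.1135)
        hs=cv2.cvtColor(c["frame"],cv2.COLOR_RGB2HSV).astype(int)
        mm=cv2.morphologyEx((m&(hs[...,1]>40)).astype(np.uint8),cv2.MORPH_OPEN,np.ones((2,2)))
        nl,L,st,ce=cv2.connectedComponentsWithStats(mm)
        for k in range(1,nl):
            if st[k,4]<25: continue
            o,r=cv2.minEnclosingCircle((P[L==k][:,:2]*1000).astype(np.float32))
            print(n,st[k,4],np.round(o,1),round(r,1),"rel plate (warmer axes)",np.round([(np.array(o)-PL*1000)@X,(np.array(o)-PL*1000)@Y],1),z[L==k].max())
E
python3 - <<'E'
from h import *
tester();s=get_state();print(s["tcp_pos"],s["contact_force"],s["eef_rot"])
save("t2",np.hstack([cv2.resize(load("top")["frame"][160:265,185:295],(400,382),interpolation=2),cv2.resize(load("side")["frame"][140:245,180:290],(400,382),interpolation=2)]))
E
```

```text
top 96 [ 449.5 -159.4] 140.1 rel plate (warmer axes) [ -83.8 -119.1] 1.2998618340231793
side 407 [589.8 -59.5] 88.2 rel plate (warmer axes) [-39.3  47.3] 0.10803879114312398
[ 0.5212574  -0.08111949  0.06854796] [ 0.68722545 -0.36014206  0.60204238] [-1.79988740e+02 -2.13220709e-02 -2.90291292e+01]
```

View pics/t2.png

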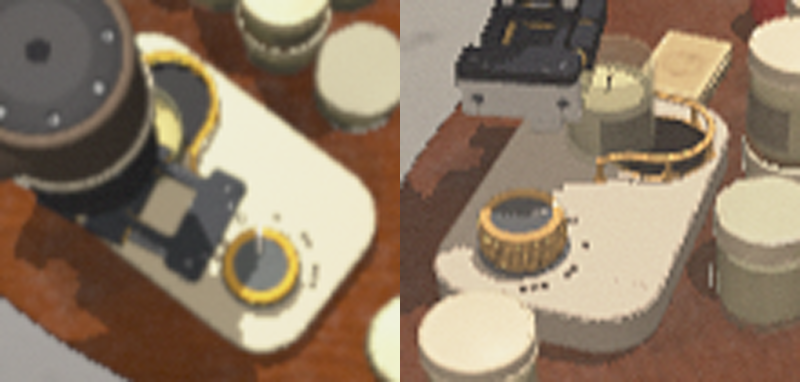

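The pictures show the candle upright, pushed part-way (side crop 572→612), and the dial untouched. I continue towards the plate.

>>> apply_moves(targets=[[0,0.003,0.0002,0,0,0,0],[0,0.003,0.0002,0,0,0,0],[0,0.003,0.0002,0,0,0,0],[0,0.003,0.0002,0,0,0,0],[0,0.003,0.0002,0,0,0,0],[0,0.003,0.0002,0,0,0,0],[0,0.003,0.0002,0,0,0,0],[0,0.003,0.0002,0,0,0,0],[0,0.003,0,0,0,0,0],[0,0.002,0,0,0,0,0],[0,0.002,0,0,0,0,0],[0,0.001,0,0,0,0,0],[0,0,0,0,0,0,0]])

```text
time_s: 5.13
tcp_pos: [0.5485, -0.0982, 0.0686]
eef_rot: [-180.0, -0.0, -29.0]
contact_force: [-0.1, 1.0, -0.3]
gripper_width: 0.0006
gripper_force: 0.1
```

>>> apply_moves(targets=[[0,0.001,0,0,0,0,0],[0,0.001,0,0,0,0,0],[0,0,0,0,0,0,0]])

```text
time_s: 5.38
tcp_pos: [0.5501, -0.0991, 0.0685]
eef_rot: [-180.0, -0.0, -29.0]
contact_force: [-1.3, 1.0, 0.3]
gripper_width: 0.0006
gripper_force: 0.4
```

```bash
python3 - <<'E'
from h import *
s=get_state();print(s["tcp_pos"],s["contact_force"],s["eef_rot"])
t=s["tcp_pos"][:2]+.043*np.array([np.cos(np.radians(-29)),np.sin(np.radians(-29))]);print("implied tester",t,[(t-PL)@X*1000,(t-PL)@Y*1000])
c=take("side");P=cloud(c);z=P[...,2];f=c["frame"]
hs=cv2.cvtColor(f,cv2.COLOR_RGB2HSV).astype(int)
m=(np.hypot(P[...,0]-PL[0],P[...,1]-PL[1])<.045)&(z>.078)&(z<.1135)
ys,xs=np.nonzero(m);print(m.sum(),xs.min(),xs.max(),ys.min(),ys.max())
q=P[m]*1000;print(q.min(0),q.max(0))
save("s3",cv2.resize(f[130:235,180:320],(800,600),interpolation=2))
E
```

```text
[ 0.55006207 -0.09907504  0.0685288 ] [-1.27186878  1.00969354  0.26875585] [-1.79999523e+02 -1.61668519e-03 -2.90321034e+01]
implied tester [ 0.58767071 -0.11992185] [np.float64(-2.4819815119093542), np.float64(-0.6540169503665803)]
371 244 262 151 174
[ 561.93669273 -155.10347754   78.00459756] [619.06347136 -87.53432694 108.08304563]
```

View pics/s3.png

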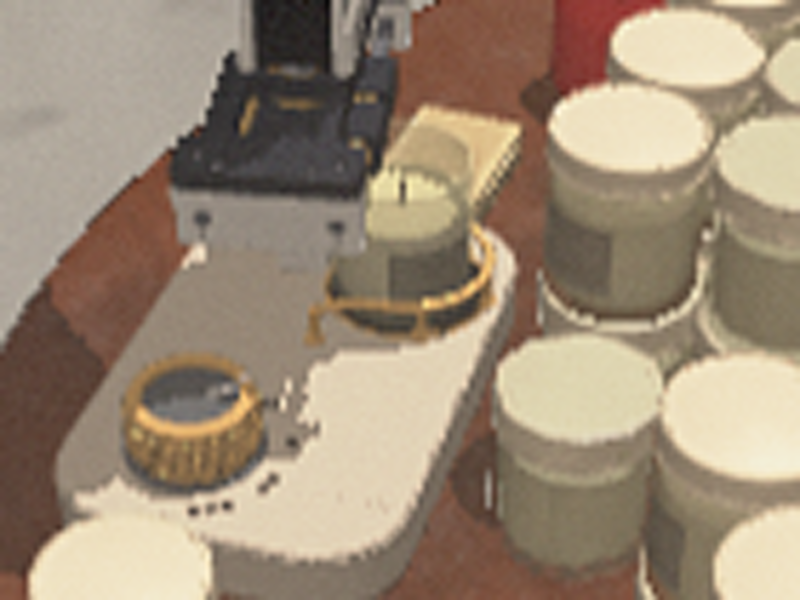

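The picture shows the candle upright inside the rail, with a small gap to the rail's back at (475–490,260). I push the last millimetres gently.

>>> apply_moves(targets=[[0,0.001,0,0,0,0,0],[0,0.001,0,0,0,0,0],[0,0,0,0,0,0,0]])

```text
time_s: 5.68
tcp_pos: [0.5519, -0.1001, 0.0685]
eef_rot: [-180.0, -0.0, -29.0]
contact_force: [-1.4, 0.3, -0.4]
gripper_width: 0.0006
gripper_force: 0.4
```

>>> apply_moves(targets=[[0,0.001,0,0,0,0,0],[0,0,0,0,0,0,0]])

```text
time_s: 5.85
tcp_pos: [0.5527, -0.1005, 0.0685]
eef_rot: [180.0, 0.0, -29.0]
contact_force: [-0.5, -0.2, -1.0]
gripper_width: 0.0005
gripper_force: 0.5
```

```bash
python3 - <<'E'
from h import *
for i in range(1):
    s=get_state();print(s["tcp_pos"],s["contact_force"],s["moment"])
t=s["tcp_pos"][:2]+.043*np.array([np.cos(np.radians(-29)),np.sin(np.radians(-29))]);print("implied tester",t,[(t-PL)@X*1000,(t-PL)@Y*1000])
E
```

```text
[ 0.55269123 -0.10054504  0.06853134] [-0.47723026 -0.18637428 -1.01271499] [ 0.1412612   0.29221892 -0.00691101]
implied tester [ 0.59029987 -0.12139186] [np.float64(0.4808354426187845), np.float64(-0.1107832998148372)]
```

>>> apply_moves(targets=[[0,0.001,0,0,0,0,0],[0,0,0,0,0,0,0]])

```text
time_s: 6.02
tcp_pos: [0.5536, -0.101, 0.0686]
eef_rot: [-180.0, -0.0, -29.0]
contact_force: [-1.7, -0.1, -0.0]
gripper_width: 0.0003
gripper_force: 0.5
```

>>> apply_moves(targets=[[0,0.001,0,0,0,0,0],[0,0,0,0,0,0,0]])

```text
time_s: 6.18
tcp_pos: [0.5545, -0.1015, 0.0685]
eef_rot: [180.0, -0.0, -29.0]
contact_force: [-1.3, 0.2, -0.0]
gripper_width: 0.0006
gripper_force: 0.6
```

>>> apply_moves(targets=[[0,0.0007,0,0,0,0,0],[0,0,0,0,0,0,0]])

```text
time_s: 6.35
tcp_pos: [0.5546, -0.1016, 0.0685]
eef_rot: [180.0, 0.0, -29.0]
contact_force: [-3.3, 2.6, 2.7]
gripper_width: 0.0003
gripper_force: 2.1
```

```bash
python3 - <<'E'
from h import *
s=get_state();print(s["tcp_pos"],s["contact_force"],s["moment"])
c=take("side");f=c["frame"]
w=take("wrist")["frame"]
save("s4",np.hstack([cv2.resize(f[140:200,215:275],(400,400),interpolation=2),cv2.resize(w,(400,300))[:,:].repeat(1,0) if 0 else cv2.copyMakeBorder(cv2.resize(w,(400,300)),0,100,0,0,0)]))
E
```

```text
[ 0.55455218 -0.10163976  0.06852953] [-3.34589047  2.58065138  2.68506956] [0.92101943 1.11166577 0.00639466]
```

View pics/s4.png

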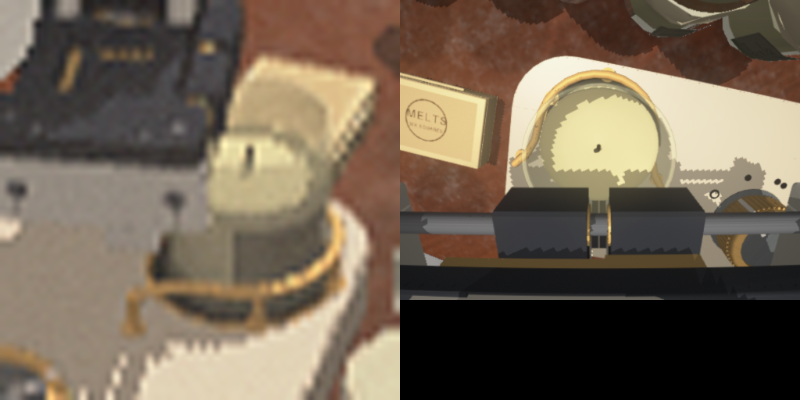

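Left: the candle is upright on the plate with its base against the brass rail. Right: the wrist view shows it centred in the rail at (600,145). The force rise to about 4 N confirms rail contact, so the candle is home. Retreat, rise and shift over towards the dial.

>>> apply_moves(targets=[[0,-0.003,0,0,0,0,0],[0,-0.006,0,0,0,0,0],[0,-0.01,0,0,0,0,0],[0,-0.012,0,0,0,0,0],[0,0,0,-0.02,0,0,0],[0,0,0,-0.03,0,0,0],[0,0,0,-0.03,0,0,0],[0,0.004,0.03,0,0,0,0],[0,0.004,0.031,0,0,0,0],[0,0.004,0.031,0,0,0,0],[0,0.004,0.03,0,0,0,0],[0,0,0,0,0,0,0],[0,0,0,0,0,0,0]])

```text
time_s: 7.53
tcp_pos: [0.4815, -0.2021, 0.1486]
eef_rot: [-180.0, -0.0, -29.2]
contact_force: [0.2, -0.5, -0.5]
gripper_width: 0.0008
gripper_force: 0.0
```

```bash
cat >> h.py <<'E'
DC=np.array([.4625,-.1906])
def dial(n="side"):
    c=take(n);f=c["frame"].astype(int);P=cloud(c);h,w=f.shape[:2];out=[]
    m=np.hypot(P[...,0]-DC[0],P[...,1]-DC[1])<.04
    for v,u in np.argwhere(m):
        p=(plane(c,u,v,.063)[:2]-DC)*1000;r=np.hypot(*p)
        if 20<r<27.5 or 1: 
            if 8<r<27.5 and f[v,u].min()>150 and f[v,u].max()-f[v,u].min()<45: out.append((*p,np.degrees(np.arctan2(p[1],p[0]))))
    out=np.array(out);print(n,len(out),"pointer world angle",np.round(np.sort(out[:,2])) if len(out) else None)
    return c
E
python3 - <<'E'
from h import *
s=get_state();print(s["time_s"],s["tcp_pos"],s["contact_force"],s["eef_rot"])
u=np.array([np.cos(np.radians(-29)),np.sin(np.radians(-29))])
print(rel([*(DC+.024*u),.088]))
dial("side");dial("top")
t=load("top");P=cloud(t);z=P[...,2];m=(np.hypot(P[...,0]-PL[0],P[...,1]-PL[1])<.05)&(z>.075)&(z<.1135)
o,r=cv2.minEnclosingCircle((P[m][:,:2]*1000).astype(np.float32));print("tester",m.sum(),o,r,(np.array(o)-PL*1000)@X,(np.array(o)-PL*1000)@Y)
E
```

```text
7.5333 [ 0.48153774 -0.20210367  0.14864852] [ 0.16213712 -0.46739638 -0.45969724] [-1.79992488e+02 -2.23339042e-02 -2.91769811e+01]
[ 0.0017 -0.0008  0.0606]
side 2 pointer world angle [-11.   5.]
top 0 pointer world angle None
tester 0 (0.0, 0.0) 0.0 -531.731115997307 -282.84805157585646
```

>>> apply_moves(targets=[[0,0.0017,-0.0008,0.02,0,0,0],[0,0,0,0.02,0,0,0],[0,0,0,0.015,0,0,0],[0,0,0,0.005,0,0,0],[0,0,0,0,0,0,0],[0,0,0,0.002,0,0,0],[0,0,0,0.001,0,0,0],[0,0,0,0,0,0,0]])

```text
time_s: 8.3
tcp_pos: [0.4851, -0.2011, 0.0862]
eef_rot: [-180.0, -0.1, -29.0]
contact_force: [-0.2, 0.3, 0.4]
gripper_width: 0.0004
gripper_force: 0.0
```

>>> apply_moves(targets=[[0,0,0,0.001,0,0,0],[0,0,0,0,0,0,0]])

```text
time_s: 8.47
tcp_pos: [0.4847, -0.2013, 0.085]
eef_rot: [-180.0, -0.0, -29.0]
contact_force: [-0.1, 0.2, 0.1]
gripper_width: 0.0004
gripper_force: 0.0
```

>>> apply_moves(targets=[[0,0,0,0.001,0,0,0],[0,0,0,0,0,0,0]])

```text
time_s: 8.63
tcp_pos: [0.4845, -0.2014, 0.0837]
eef_rot: [-180.0, -0.0, -29.0]
contact_force: [-0.1, 0.1, 0.2]
gripper_width: 0.0006
gripper_force: 0.0
```

>>> apply_moves(targets=[[0,0,0,0.0007,0,0,0],[0,0,0,0,0,0,0]])

```text
time_s: 8.8
tcp_pos: [0.4846, -0.2014, 0.083]
eef_rot: [180.0, -0.0, -29.0]
contact_force: [-0.6, -0.2, 1.5]
gripper_width: 0.0006
gripper_force: 1.1
```

>>> apply_moves(targets=[[0,0,0,0.0004,0,0,0],[0,0,0,0,0,0,0]])

```text
time_s: 8.97
tcp_pos: [0.4847, -0.2014, 0.0828]
eef_rot: [180.0, -0.0, -29.0]
contact_force: [-0.6, 0.7, 5.3]
gripper_width: 0.0004
gripper_force: 2.6
```

>>> apply_moves(targets=[[0,0,0.0017,0,0,0,0.0444],[0,0,0.0017,0,0,0,0.0444],[0,0,0.0017,0,0,0,0.0444],[0,0,0.0017,0,0,0,0.0444],[0,0,0.0017,0,0,0,0.0444],[0,0,0,0,0,0,0]])

```text
time_s: 9.47
tcp_pos: [0.4796, -0.2081, 0.0828]
eef_rot: [-180.0, -0.0, -49.2]
contact_force: [-1.8, 1.8, 4.8]
gripper_width: 0.0001
gripper_force: 2.5
```

```bash
python3 - <<'E'
from h import *
s=get_state();print(s["time_s"],s["tcp_pos"],s["contact_force"],s["moment"],s["eef_rot"])
p=(s["tcp_pos"][:2]-DC)*1000;print(np.hypot(*p),np.degrees(np.arctan2(p[1],p[0])))
c=dial("side");save("s5",np.hstack([cv2.resize(c["frame"][180:220,195:235],(400,400),interpolation=2),cv2.resize(take("wrist")["frame"][60:320,180:],(400,313))[:,:] if 0 else cv2.resize(take("wrist")["frame"][100:356,128:384],(400,400))]))
E
```

```text
9.4667 [ 0.47958882 -0.20807833  0.08282933] [-1.80061025  1.83522904  4.82436262] [ 0.81711529  0.26667832 -0.01879887] [-1.79962645e+02 -2.32733551e-02 -4.92158273e+01]
24.44421933086827 -45.645606518494645
side 0 pointer world angle None
```

View pics/s5.png

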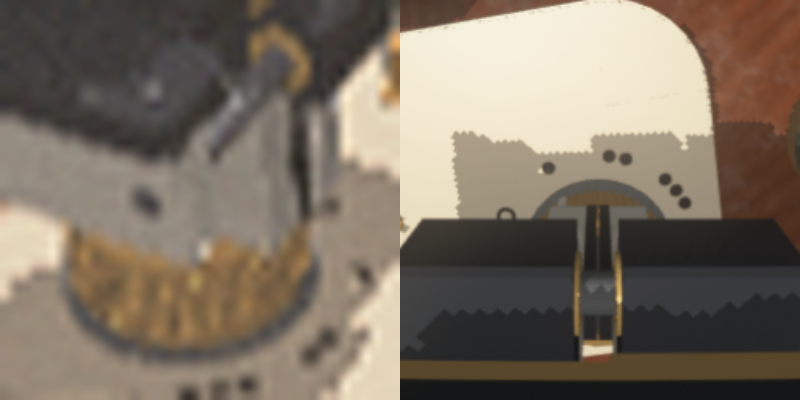

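Left: the fingertips rest on the dial rim. Right: ring at (507,213), one dot (547,168), two dots (617,157), three dots (675,190), and a white pointer end near (562,199). I measure it numerically.

```bash
python3 - <<'E'
from h import *
c=load("wrist");f=c["frame"].astype(int)
D=DC
for v in range(205,250):
  for u in range(205,300):
    p=(plane(c,u,v,.064)[:2]-D)*1000;r=np.hypot(*p)
    if 15<r<31 and f[v,u].min()>130: print(u,v,p.round(1),round(np.degrees(np.arctan2(p[1],p[0]))),f[v,u])
for u,v in((196.5,236),(222,207.5),(267,200.5),(304,222)):
    p=(plane(c,u,v,.034)[:2]-D)*1000;print("mark",p.round(1),np.degrees(np.arctan2(p[1],p[0])).round(1))
E
```

```text
mark [40.8 13.8] 18.7
mark [ 40.7 -12.4] -16.9
mark [ 22.4 -34.4] -56.9
mark [ -5.1 -39.1] -97.4
```

```bash
python3 - <<'E'
from h import *
c=load("wrist");f=c["frame"].astype(int);D=DC
for v in range(213,242):
  for u in range(212,298):
    p=(plane(c,u,v,.064)[:2]-D)*1000;r=np.hypot(*p);x=f[v,u]
    if 20<r<28 and x.max()-x.min()<30 and x.min()>85: print((u,v),round(r),round(np.degrees(np.arctan2(p[1],p[0]))),x,end=";")
E
```

```text
(263, 241) 28 -54 [106 102  93];(264, 241) 28 -55 [109 104  95];(265, 241) 28 -56 [108 104  95];(266, 241) 28 -58 [107 102  93];
```

```bash
python3 - <<'E'
from h import *
c=load("wrist");f=c["frame"].astype(int)
for u,v in((228,230),(231,228),(236,226),(256,222),(280,230)):
    p=(plane(c,u,v,.064)[:2]-DC)*1000;print(u,v,c["range_z"][v,u],cloud(c)[v,u].round(4),np.hypot(*p).round(1),np.degrees(np.arctan2(p[1],p[0])).round(),f[v,u])
for v in range(222,236,1): print(v,[f"{x[0]}/{x[2]}" for x in f[v,222:246]])
E
```

```text
228 230 0.19635953 [ 0.4923 -0.1966  0.0417] 37.9 -23.0 [102  92  77]
231 228 0.19293587 [ 0.4924 -0.1999  0.0445] 38.3 -26.0 [120 114 104]
236 226 0.20217952 [ 0.4889 -0.1997  0.0356] 38.4 -31.0 [96 82 62]
256 222 0.19376607 [ 0.483  -0.2123  0.0426] 38.8 -47.0 [101  85  63]
280 230 0.19388592 [ 0.4689 -0.2183  0.044 ] 36.0 -68.0 [95 82 63]
222 ['160/126', '160/126', '159/126', '158/125', '152/121', '133/108', '104/88', '92/81', '89/81', '89/81', '89/81', '88/79', '88/80', '88/80', '89/81', '89/81', '89/81', '89/82', '90/82', '89/81', '90/79', '93/78', '91/77', '89/77']
223 ['160/126', '158/125', '155/123', '145/115', '128/104', '106/90', '91/81', '88/80', '89/82', '89/81', '88/81', '88/80', '88/80', '87/80', '88/80', '89/80', '89/81', '89/81', '89/80', '89/78', '93/72', '99/67', '98/67', '93/69']
224 ['158/125', '153/122', '135/109', '112/93', '94/82', '90/82', '88/81', '88/80', '88/81', '88/81', '89/81', '88/80', '87/80', '87/79', '89/78', '92/76', '93/75', '91/74', '92/74', '93/70', '98/64', '104/60', '102/59', '98/58']
225 ['152/121', '133/108', '104/88', '90/80', '88/81', '88/8
[... 1873 characters left out ...]
', '111/96', '111/95', '110/95', '110/95', '111/96', '111/96', '110/96', '110/95', '111/96', '110/95', '110/95', '110/95', '110/95', '110/95', '110/95', '110/95', '110/95', '110/95', '110/95', '110/94', '109/94']
234 ['95/63', '103/72', '109/91', '111/97', '111/97', '112/97', '111/97', '111/96', '111/96', '111/96', '111/96', '111/96', '111/97', '111/97', '111/97', '111/96', '111/96', '111/97', '110/96', '111/96', '111/96', '111/96', '110/96', '110/95']
235 ['99/60', '104/74', '111/94', '111/96', '111/96', '111/97', '111/96', '111/96', '111/96', '111/96', '111/97', '111/96', '111/97', '111/96', '111/96', '111/96', '111/96', '111/96', '111/96', '110/96', '111/96', '110/96', '110/95', '109/95']
```

The white side mark sits at the one-dot direction, about -17° against the one-dot mark at -16.9° in the same view, so the dial is at low with no tangential force. I carry on towards medium.

>>> apply_moves(targets=[[0,0,0.0017,0,0,0,0.0444],[0,0,0.0017,0,0,0,0.0444],[0,0,0.0017,0,0,0,0.0444],[0,0,0.0017,0,0,0,0.0444],[0,0,0,0,0,0,0]])

```text
time_s: 9.98
tcp_pos: [0.475, -0.2121, 0.0829]
eef_rot: [-179.9, -0.1, -65.0]
contact_force: [2.1, 1.0, 4.7]
gripper_width: 0.0006
gripper_force: 1.6
```

```bash
cat >> h.py <<'E'
def chk():
    s=get_state();print(s["time_s"],s["tcp_pos"].round(4),s["contact_force"].round(1),"yaw",s["eef_rot"][2].round(1))
    p=(s["tcp_pos"][:2]-DC)*1000;a=np.arctan2(p[1],p[0]);F=s["contact_force"][:2];print("r",np.hypot(*p).round(1),"phi",np.degrees(a).round(1),"tan cw",(F@[np.sin(a),-np.cos(a)]).round(2),"rad",(F@[np.cos(a),np.sin(a)]).round(2))
    c=take("wrist");P=cloud(c);f=c["frame"].astype(int);d=P[...,:2]-DC;r=np.hypot(d[...,0],d[...,1]);z=P[...,2]
    m=(r>.024)&(r<.034)&(z>.038)&(z<.067)&(f.min(-1)>98)&(f[...,0]-f[...,2]<25)
    V,U=np.nonzero(m);print("side mark",len(U),np.c_[U,V][:6].tolist(),np.percentile(np.degrees(np.arctan2(d[m][:,1],d[m][:,0])),[5,25,50,75,95]).round() if len(U) else None)
E
python3 -c "
from h import *
chk()"
```

```text
9.9833 [ 0.475  -0.2121  0.0829] [2.1 1.  4.7] yaw -65.0
r 24.8 phi -59.8 tan cw -2.31 rad 0.25
side mark 0 [] None
```

>>> apply_moves(targets=[[0,0,0.0017,0,0,0,0.0444],[0,0,0.0017,0,0,0,0.0444],[0,0,0.0017,0,0,0,0.0444],[0,0,0,0,0,0,0]])

```text
time_s: 10.37
tcp_pos: [0.47, -0.2139, 0.0829]
eef_rot: [-179.9, -0.0, -76.9]
contact_force: [1.5, 0.5, 4.1]
gripper_width: 0.0003
gripper_force: 1.9
```

```bash
python3 -c "
from h import *
chk();w=load('wrist')['frame'];save('w6',cv2.resize(w[80:336,100:400],(750,600)))"
```

```text
10.3667 [ 0.47   -0.2139  0.0829] [1.5 0.5 4.1] yaw -76.9
r 24.5 phi -72.1 tan cw -1.57 rad -0.05
side mark 0 [] None
```

View pics/w6.png

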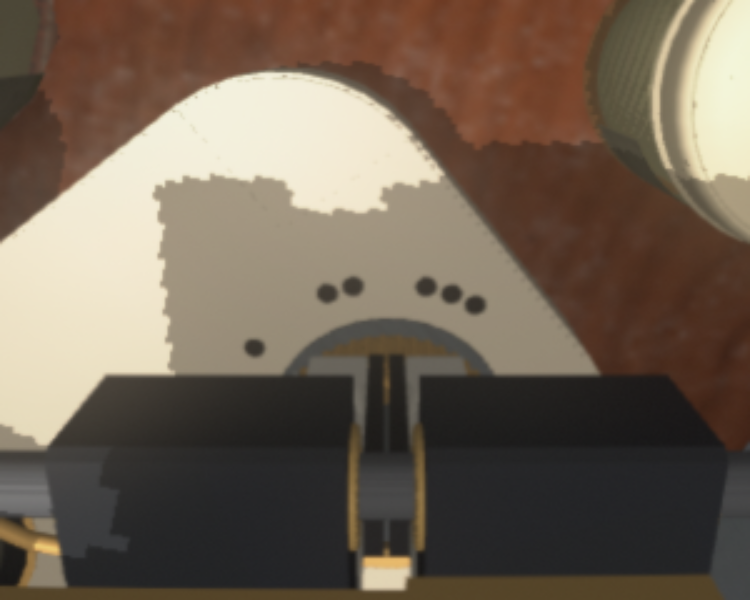

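The picture shows only the dots (340,290) and (450,290), with the pointer hidden behind the fingers. Lift and look.

>>> apply_moves(targets=[[0,0,0,-0.005,0,0,0],[0,0,0,-0.03,0,0,0],[0,-0.02,0,-0.035,0,0,0],[0,-0.04,0,0,0,0,0],[0,-0.04,0,0,0,0,0],[0,0,0,0,0,0,0],[0,0,0,0,0,0,0]])

```text
time_s: 11.0
tcp_pos: [0.4455, -0.1147, 0.1526]
eef_rot: [179.9, 0.0, -76.6]
contact_force: [0.2, 0.3, -0.1]
gripper_width: 0.0005
gripper_force: 0.0
```

```bash
cat >> h.py <<'E'
def ptr(c):
    P=cloud(c);f=c["frame"].astype(int);z=P[...,2]
    d=P[...,:2]-DC;r0=np.hypot(d[...,0],d[...,1]);V,U=np.nonzero((r0<.035)&(z>.05)&(z<.075))
    o=[]
    for u,v in zip(U,V):
        p=plane(c,u,v,.064)[:2]-DC;r=np.hypot(*p)*1000;x=f[v,u]
        if 8<r<27: o.append((x.min()-.5*(x.max()-x.min()),u,v,r,np.degrees(np.arctan2(p[1],p[0])),*x))
    o.sort(reverse=True);print("ptr cands",len(o));print(np.round(o[:14]).astype(int).tolist())
E
python3 -c "
from h import *
c=take('wrist');ptr(c);ptr(take('top'));ptr(take('side'));s=get_state();print(s['tcp_pos'],s['eef_rot'])
save('w7',np.hstack([cv2.resize(c['frame'],(400,300)),cv2.resize(load('top')['frame'][160:265,185:295],(400,300))]))"
```

```text
ptr cands 4424
[[242, 225, 77, 25, -18, 243, 244, 246], [242, 224, 79, 25, -15, 243, 244, 246], [242, 222, 78, 26, -15, 243, 244, 246], [241, 224, 76, 26, -19, 242, 243, 244], [241, 223, 78, 26, -15, 243, 245, 247], [241, 223, 76, 26, -18, 243, 244, 247], [240, 242, 90, 11, -12, 243, 245, 248], [240, 241, 89, 12, -13, 243, 245, 248], [240, 240, 89, 12, -12, 243, 245, 248], [240, 240, 88, 13, -14, 243, 245, 248], [240, 239, 88, 13, -13, 243, 245, 248], [240, 238, 87, 14, -14, 243, 245, 248], [240, 237, 87, 15, -13, 243, 245, 248], [240, 237, 86, 15, -15, 243, 245, 248]]
ptr cands 287
[[212, 258, 227, 15, -21, 216, 220, 223], [210, 258, 228, 12, -26, 214, 217, 221], [192, 258, 226, 18, -18, 195, 199, 201], [188, 259, 223, 26, -19, 237, 231, 204], [182, 257, 228, 12, -13, 185, 189, 191], [180, 258, 229, 10, -32, 183, 188, 190], [178, 259, 224, 24, -21, 234, 226, 197], [177, 257, 229, 9, -17, 180, 184, 186], [174, 257, 227, 14, -11, 177, 182, 184], [173, 259, 225, 21, -23, 215, 207, 187], [172, 259, 226, 18, -26, 179, 178, 174], [155, 259, 227, 16, -31, 157, 161, 160], [153, 257, 226, 17, -10, 157, 159, 155], [146, 259, 228, 14, -36, 147, 149, 148]]
ptr cands 223
[[222, 223, 198, 24, -20, 245, 242, 230], [220, 222, 198, 22, -19, 248, 242, 229], [184, 222, 197, 22, -10, 247, 235, 205], [180, 223, 197, 25, -11, 242, 231, 201], [172, 219, 199, 15, -32, 192, 189, 179], [172, 217, 199, 11, -36, 195, 191, 180], [172, 220, 199, 18, -31, 188, 184, 177], [170, 221, 199, 20, -30, 194, 191, 178], [169, 218, 199, 13, -34, 193, 189, 177], [148, 219, 198, 15, -18, 162, 159, 153], [146, 216, 199, 8, -40, 164, 159, 152], [146, 218, 198, 12, -17, 165, 159, 152], [144, 221, 198, 20, -19, 153, 151, 147], [143, 217, 198, 10, -16, 161, 157, 149]]
[ 0.44620881 -0.11684895  0.15217862] [ 1.79924645e+02  5.18582043e-03 -7.69246233e+01]
```

View pics/w7.png

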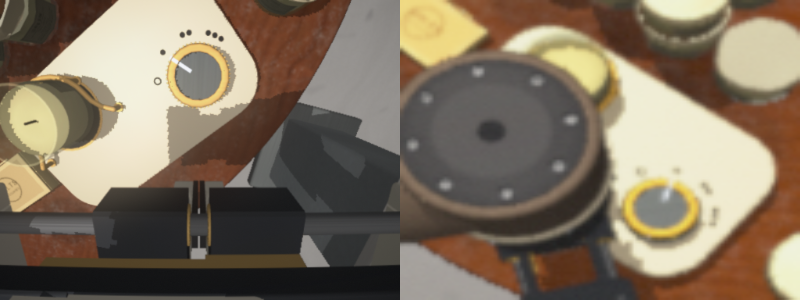

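The pictures show the dial clean in the one-dot click (pointer at about -19.5°), so the finger slipped on the second stroke. The candle still stands in its rail. I go back with a little more pressure.

```bash
python3 -c "
from h import *
u=np.array([np.cos(np.radians(-75)),np.sin(np.radians(-75))])
print(rel([*(DC+.0245*u),.088]))"
```

```text
[ 0.1    -0.0001  0.0642]
```

>>> apply_moves(targets=[[0,0.033,0,0,0,0,0],[0,0.033,0,0,0,0,0],[0,0.034,0,0,0,0,0],[0,0,0,0.025,0,0,0],[0,0,0,0.025,0,0,0],[0,0,0,0.012,0,0,0],[0,0,0,0.004,0,0,0],[0,0,0,0,0,0,0],[0,0,0,0.001,0,0,0],[0,0,0,0.001,0,0,0],[0,0,0,0,0,0,0]])

```text
time_s: 12.07
tcp_pos: [0.4696, -0.2139, 0.0852]
eef_rot: [-179.9, -0.0, -77.0]
contact_force: [0.5, -0.0, -0.3]
gripper_width: 0.0003
gripper_force: 0.0
```

>>> apply_moves(targets=[[0,0,0,0.001,0,0,0],[0,0,0,0.001,0,0,0],[0,0,0,0.0003,0,0,0],[0,0,0,0,0,0,0]])

```text
time_s: 12.4
tcp_pos: [0.4697, -0.2138, 0.0828]
eef_rot: [-179.9, -0.0, -76.9]
contact_force: [-0.0, 0.9, 5.2]
gripper_width: 0.0005
gripper_force: 2.5
```

>>> apply_moves(targets=[[0,0,0,0.0003,0,0,0],[0,0,0,0,0,0,0]])

```text
time_s: 12.57
tcp_pos: [0.4697, -0.2138, 0.0827]
eef_rot: [-179.9, -0.0, -76.9]
contact_force: [-2.3, 1.1, 7.2]
gripper_width: 0.0002
gripper_force: 3.5
```

>>> apply_moves(targets=[[0,0,0.0017,0,0,0,0.0444],[0,0,0.0017,0,0,0,0.0444],[0,0,0.0017,0,0,0,0.0444],[0,0,0.0017,0,0,0,0.0444],[0,0,0,0,0,0,0]])

```text
time_s: 12.98
tcp_pos: [0.464, -0.2147, 0.0829]
eef_rot: [-179.8, -0.0, -93.1]
contact_force: [2.7, -0.2, 4.1]
gripper_width: 0.0003
gripper_force: 2.2
```

```bash
python3 -c "
from h import *
chk()"
```

```text
12.9833 [ 0.464  -0.2147  0.0829] [ 2.7 -0.2  4.1] yaw -93.1
r 24.2 phi -86.4 tan cw -2.73 rad 0.4
side mark 0 [] None
```

>>> apply_moves(targets=[[0,0,0.0017,0,0,0,0.0444],[0,0,0.0017,0,0,0,0.0444],[0,0,0.0017,0,0,0,0.0444],[0,0,0,0,0,0,0]])

```text
time_s: 13.37
tcp_pos: [0.4582, -0.2141, 0.0827]
eef_rot: [-179.9, 0.0, -105.0]
contact_force: [1.5, 0.7, 6.6]
gripper_width: 0.0005
gripper_force: 3.7
```

```bash
python3 -c "
from h import *
chk();ptr(take('side'))"
```

```text
13.3667 [ 0.4582 -0.2141  0.0827] [1.5 0.7 6.6] yaw -105.0
r 23.9 phi -100.3 tan cw -1.38 rad -0.94
side mark 0 [] None
ptr cands 58
[[127, 216, 205, 26, -91, 157, 145, 137], [121, 223, 199, 25, -29, 232, 205, 158], [121, 209, 204, 22, -132, 148, 137, 130], [120, 210, 205, 25, -123, 152, 141, 131], [116, 221, 199, 20, -30, 122, 119, 118], [110, 222, 199, 22, -29, 234, 203, 151], [102, 222, 200, 23, -38, 171, 147, 125], [102, 221, 200, 21, -40, 153, 134, 119], [102, 223, 200, 26, -37, 175, 150, 126], [92, 203, 196, 26, 137, 235, 200, 140], [88, 204, 197, 22, 144, 225, 185, 134], [86, 222, 198, 22, -19, 247, 212, 140], [86, 223, 198, 24, -20, 242, 209, 138], [85, 221, 198, 20, -19, 85, 85, 85]]
```

>>> apply_moves(targets=[[0,0,0.0017,0,0,0,0.0444],[0,0,0.0017,0,0,0,0.0444],[0,0,0,0,0,0,0]])

```text
time_s: 13.72
tcp_pos: [0.4549, -0.213, 0.0827]
eef_rot: [-179.9, 0.0, -113.0]
contact_force: [1.3, -0.4, 7.4]
gripper_width: 0.0002
gripper_force: 4.0
```

```bash
python3 -c "
from h import *
chk();ptr(take('side'))"
```

```text
13.7167 [ 0.4549 -0.213   0.0827] [ 1.3 -0.4  7.4] yaw -113.0
r 23.7 phi -108.8 tan cw -1.39 rad -0.0
side mark 0 [] None
ptr cands 60
[[192, 220, 201, 21, -52, 226, 220, 203], [180, 220, 200, 19, -42, 189, 191, 184], [168, 221, 200, 21, -40, 222, 209, 186], [156, 221, 199, 20, -30, 158, 158, 157], [151, 223, 200, 26, -37, 244, 228, 182], [148, 222, 200, 23, -38, 244, 227, 180], [146, 223, 201, 27, -44, 217, 199, 170], [143, 222, 201, 25, -46, 221, 202, 169], [121, 207, 204, 24, -142, 154, 143, 132], [120, 214, 205, 25, -101, 153, 143, 131], [117, 206, 204, 25, -147, 150, 140, 128], [116, 220, 198, 17, -19, 120, 117, 117], [112, 220, 197, 18, -6, 117, 114, 118], [111, 220, 199, 18, -31, 114, 113, 112]]
```

>>> apply_moves(targets=[[0,0,0.0017,0,0,0,0.0444],[0,0,0.0017,0,0,0,0.0444],[0,0,0.0017,0,0,0,0.0444],[0,0,0,0,0,0,0]])

```text
time_s: 14.15
tcp_pos: [0.4502, -0.2105, 0.0826]
eef_rot: [-179.9, 0.0, -125.0]
contact_force: [0.8, 2.8, 9.0]
gripper_width: 0.0004
gripper_force: 4.2
```

```bash
python3 -c "
from h import *
chk();ptr(take('side'))"
```

```text
14.15 [ 0.4502 -0.2105  0.0826] [0.8 2.8 9. ] yaw -125.0
r 23.4 phi -121.7 tan cw 0.77 rad -2.77
side mark 0 [] None
ptr cands 74
[[233, 221, 202, 25, -56, 251, 250, 239], [194, 221, 201, 23, -49, 250, 240, 213], [156, 218, 201, 17, -60, 180, 171, 164], [142, 219, 201, 18, -55, 168, 163, 151], [136, 220, 202, 23, -59, 220, 197, 164], [136, 220, 201, 21, -52, 191, 176, 154], [133, 219, 202, 21, -63, 193, 177, 153], [128, 218, 200, 14, -48, 139, 138, 132], [123, 206, 204, 25, -147, 153, 144, 133], [123, 205, 204, 27, -151, 156, 144, 134], [121, 218, 202, 19, -68, 160, 146, 134], [119, 220, 197, 18, -6, 122, 120, 121], [118, 220, 199, 18, -31, 119, 119, 118], [116, 219, 199, 15, -32, 123, 120, 118]]
```

The pointer is at about -57° and the tangential force has turned to assisting. I lift off straight up.

>>> apply_moves(targets=[[0,0,0,-0.002,0,0,0],[0,0,0,-0.01,0,0,0],[0,0,0,-0.03,0,0,0],[0,0,0,-0.035,0,0,0],[0,-0.04,0,-0.01,0,0,0],[0,-0.04,0,-0.01,0,0,0],[0,-0.04,0,0,0,0,0],[0,0,0,0,0,0,0],[0,0,0,0,0,0,0]])

```text
time_s: 15.0
tcp_pos: [0.5184, -0.1107, 0.1783]
eef_rot: [179.9, -0.0, -124.7]
contact_force: [-0.9, -0.2, -0.7]
gripper_width: 0.0007
gripper_force: 0.0
```

```bash
python3 -c "
from h import *
s=get_state();print(s['tcp_pos'],s['eef_rot'])
c=take('wrist');ptr(c);ptr(take('top'));ptr(take('side'))
for n in('wrist','top','side'):
    c=load(n);P=cloud(c);z=P[...,2];m=(np.hypot(P[...,0]-PL[0]-.002,P[...,1]-PL[1])<.042)&(z>.08)&(z<.1135);q=P[m]
    if m.sum()>30:
        o,r=cv2.minEnclosingCircle((q[:,:2]*1000).astype(np.float32));o=np.array(o);print(n,m.sum(),o,r,(o-PL*1000)@X,(o-PL*1000)@Y,q[:,2].max())
"
```

```text
[ 0.51842365 -0.1106835   0.17825134] [ 1.79914997e+02 -4.73764463e-02 -1.24671486e+02]
ptr cands 3795
[[244, 226, 57, 23, -57, 245, 245, 246], [244, 224, 59, 24, -53, 245, 246, 247], [244, 222, 58, 25, -53, 245, 245, 247], [244, 225, 57, 23, -57, 245, 246, 248], [244, 224, 56, 24, -57, 245, 244, 245], [244, 223, 56, 25, -57, 245, 246, 248], [244, 222, 55, 26, -58, 244, 244, 245], [243, 241, 67, 10, -44, 245, 247, 249], [243, 226, 58, 22, -56, 245, 247, 249], [243, 225, 59, 23, -53, 245, 247, 249], [243, 223, 58, 25, -54, 245, 247, 249], [243, 221, 57, 26, -54, 245, 247, 249], [243, 221, 56, 26, -56, 245, 246, 249], [242, 242, 67, 9, -45, 245, 247, 250]]
ptr cands 284
[[214, 261, 229, 16, -58, 217, 220, 223], [210, 262, 229, 18, -63, 211, 213, 211], [198, 264, 227, 25, -58, 237, 231, 211], [196, 259, 230, 10, -54, 201, 206, 210], [192, 259, 231, 8, -69, 197, 202, 206], [192, 261, 230, 14, -67, 196, 202, 205], [192, 260, 230, 12, -62, 196, 202, 205], [180, 260, 229, 14, -52, 184, 189, 192], [179, 262, 228, 19, -56, 206, 200, 188], [179, 261, 228, 17, -51, 180, 181, 182], [168, 263, 22
[... 272 characters left out ...]
 217, 216, 202], [190, 218, 202, 19, -68, 229, 223, 203], [189, 217, 202, 18, -73, 204, 203, 194], [182, 217, 201, 15, -65, 202, 201, 189], [168, 216, 200, 10, -60, 188, 186, 175], [167, 218, 201, 17, -60, 185, 182, 173], [154, 221, 202, 25, -56, 242, 228, 183], [144, 219, 201, 18, -55, 153, 152, 147], [131, 219, 202, 21, -63, 218, 192, 160], [129, 215, 201, 12, -81, 144, 139, 134], [128, 216, 202, 16, -80, 137, 134, 131], [124, 217, 200, 12, -53, 134, 131, 127]]
wrist 3093 [ 592.61755371 -123.43994904] 33.55830001831055 3.5721418470382584 -0.2115215138548575 0.10981515438531966
side 507 [ 590.88446045 -123.1306076 ] 35.21905517578125 2.039588888990021 -1.0778850664803246 0.10818038899593796
```

```bash
python3 -c "
from plant import close_job
print(close_job())"
```

```text
the job is handed in; nothing more can be done
None
```

The job is handed in: the tester candle stands upright on the plate against the brass rail and the dial rests in the two-dot (medium) click, reached on the second press after my first stroke past low slipped; I did not re-measure the jar, tray or tin.

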